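Break down a milling set-up stack

ROBOT

A 7-joint arm with a two-finger parallel gripper is mounted at the origin on the work surface. World frame = base frame: x ahead of the robot, y to its left, z up, the work surface at z = 0. Lengths are in m, angles in rad, forces in N, time in s.
With the tool pointing down it reaches from about 0.4 to 0.875 m from the base axis. Payload 19.3 kg.
Tool frame: the origin (TCP) lies midway between the tips of the shut fingers; the grasp point (between the pads) lies 19 mm behind it; x points along the fingers, y is the direction in which the jaws open and shut, and the axes are right-handed (so a half turn about x gives the same grasp; the last joint's range is limited). The gripper opens to 85 mm and grips with 20 to 120 N. Pads are 22 mm wide; open, the fingers measure 114 mm over their backs; the gripper's body (76 mm by 85 mm) begins 54 mm behind the grasp point. The pads swing forward as they close: fully open they stand 13 mm farther back than shut.
Start: joints at [-1.335, 0.521, -0.036, 1.599, 0.021, 1.021, -0.113], TCP at [0.188, 0.596, 0.231] pointing down, gripper open.
Joint ranges: [-2.91, 2.91], [-0.3, 2.13], [-1.5, 1.42], [0.17, 2.43], [-1.26, 4.41], [0.16, 1.93], [-2.52, 2.52]. Speed limits (rad/s): [1.89, 1.89, 2.39, 2.39, 3.01, 3.01, 3.01].

INTERFACE

Orientations are given as [roll, pitch, yaw] about the fixed x, y, z axes, in that order (R = Rz(yaw) Ry(pitch) Rx(roll)).
In Python, from workcell import telemetry, vision, workorder gives the robot as it stands. The module is installed in compiled form; this text tells all that it offers.
- The arm moves only by the tool play_rows, never from a script. Its argument "deltas" is a list of rows, each a list of 7 numbers: the shift along the world's x, y, z in mm, then the turn, a rotation vector about the world's x, y, z in degrees, then the finger opening in mm, from 0 to 85.4. In form: [[x, y, z, wx, wy, wz, jaw], ...]. A call has 1 to 8 rows; each row shifts and turns the commanded pose from where the row before left it; what a row does not reach is not made up. A row lasts 1/8 s, in which the tool goes at most 62.5 mm and 10.7 degrees, less where a joint would pass 70% of its speed; a pose out of reach is approached as far as the arm can. A call with a gripper value outside its range is refused whole. The fingers move at their own pace and stop on an object; "grip_force" is the grip in N (left out, the last holds). Time passes only in rows, so rows that do not move let the fingers close. It gives the time, the measured TCP pose, the force and the opening at its end, in the units of the state.
- telemetry.observe(): the state, without advancing time (a new reading comes with each control period).
- vision.grab_frame(name): name is "scene" or "top" or "wrist"; returns the picture (420x560x3 uint8, red, green, blue); there is no depth.
- vision.camera_info(name): a dict with "mtx" (3x3 intrinsics, pixels), "rvec" (rotation vector, rad) and "tvec" (3), from world to camera coordinates, as OpenCV has them. Camera axes: x right, y down, z forward; pixel columns grow to the right and rows downward; lengths in m; the calibration is good to about 2 mm. A picture is of the moment at which its call begins: read the wrist's pose just before it. camera_info takes no time and is no camera call; for the wrist camera it gives the pose at the moment of the call.
- workorder.job_done(): hands the job in, once; it reports no verdict.
The state is a dict: "clock": time; "qpos": joint angles; "qd": joint speeds; "joint_efforts": joint torques, N m; "position": TCP position; "tool_rot": TCP orientation; "force": force on the tool from outside, world axes, zero at the start; "moment": the same for the moment, N m; "grip_width": finger opening in m.
Only numpy, scipy, OpenCV 4.12 (cv2) and the standard library are available. Lean on these libraries where they do the work, as an engineer would, in place of code of your own. Each camera call takes 0.05 s, during which the arm holds its last target. There are 200 camera calls.

TASK

The milling set-up stacked on the bench is finished with: take it apart from the top down, one piece at a time, and put each piece flat in its own place - the ring collar over the post of its stand first, then the round disc in the round dish and the hexagonal block in the hexagonal nest in either order, and the flat rectangular block last, in the rectangular tray along its length. Keep the pieces upright, lower each one down into its place before letting go rather than dropping it, and leave the oil bottle and the screwdriver where they are.

Things in the scene. Friction and masses are not known exactly. Their poses are not given: they have to be found in the camera images.
- collar: Plain steel ring (shaft collar), outer diameter 38 mm, bore 24 mm, 24 mm high, about 0.13 kg. Origin: centre of its underside; z along its axis, up. At the start it lies on top of the stack, upon either the disc or the hexagonal block.
- disc: Solid round steel disc, diameter 52 mm, 30 mm high, about 0.45 kg. Origin: centre of its underside; z up. At the start it stands on one half of the flat block, beside the hexagonal block (centres about 58 mm apart along the flat block's length, which end is which varies).
- hexblock: Solid hexagonal block of dark steel, 44 mm across flats, 51 mm across corners, 30 mm high, about 0.38 kg. Origin: centre of its underside; z up; two of its flats face its own +y and -y (its corners point along x), and at the start these flats lie within 5 degrees of parallel to the long sides of the flat block. It stands on the other half of the flat block.
- block: Flat rectangular aluminium block at the bottom of the stack, 120 x 60 x 30 mm (along its x, y, z), about 0.55 kg. Origin: centre of its underside; z up. Lies on the bench, turned up to 70 degrees either way from pointing straight ahead.
- post_stand: Fixed to the bench. Origin: centre of its underside, on the bench; z up. Square black plastic stand 70 x 70 mm, 10 mm thick, with one upright grey post of 8 mm diameter in its centre that stands 22 mm above the stand's top (tip 32 mm above the bench). Place of the ring collar, which lies flat on the stand with the post through its bore.
- disc_dish: Fixed to the bench. Origin: centre of its underside, on the bench; z up. Black plastic round dish with grey lip, 80 mm outer diameter: floor 4 mm above the bench, round lip 5 mm thick that rises 5 mm above the floor (9 mm above the bench), 70 mm across inside. Place of the round disc.
- hex_nest: Fixed to the bench. Origin: centre of its underside, on the bench; z up. Black plastic hexagonal nest with grey lips: floor 4 mm above the bench, six straight lips 5 mm thick that rise 5 mm above the floor (9 mm above the bench), 62 mm across flats inside, so the block goes in at any turn. Place of the hexagonal block.
- block_tray: Fixed to the bench. Origin: centre of its underside, on the bench; z up. Black plastic rectangular tray with grey lips, 148 x 88 mm outside (along its x and y), 138 x 78 mm inside: floor 4 mm above the bench, lips 5 mm thick that rise 5 mm above the floor (9 mm above the bench) along the two short ends and round the corners; the middle 92 mm of each long side is open. Place of the flat block, its length along the tray's x.
- oil_bottle: Bystander: white plastic bottle with red cap, 48 mm diameter, 100 mm tall, standing on the bench beyond the stack. Origin: centre of its underside; z up. Not to be knocked over or moved.
- screwdriver: Bystander: screwdriver about 160 mm long with blue handle, lying on the bench to the right (-y) of the stack as the robot sees it, pointing roughly straight ahead (along its x). Not to be moved.
There are look-alikes about, which are no part of the job. Leave any blue, orange or purple look-alike of the collar alone.

How it is judged:
By the outcome, as a careful person would: the job done as asked, in the order asked, and still so for the second after the job is handed in, with the robot touching nothing.
It also fails if it takes over 128 s, if anything falls off the work surface, if the arm or the gripper's body presses on something with over 40 N, if the wrist force passes 120 N, or if a joint passes its speed limit or range.

## Working session

There is one attempt and no reset: what is moved stays moved. The work goes in short steps, Python scripts to look and compute and a tool call to move; the robot and the scene stay as the last step left them, time stands still between calls to the robot, and variables do not carry over. Pictures are saved under pics/ and viewed, about 12 in all and at most 16, crops included, and the job is handed in when it is done.

Besides the shell and the picture viewer there is one more tool, called after "Call:" as a command line: name --pt "numbers of a row" for each row, then --argument value for the rest. play_rows: Moves the arm, as the interface text tells. Its arguments: {"type":"object","properties":{"deltas":{"type":"array","items":{"type":"array","items":{"type":"number"}}},"grip_force":{"type":"number"}},"required":["deltas"]}

```bash
mkdir -p pics; cat > h.py <<'E'
import numpy as np, cv2
from workcell import telemetry, vision, workorder
def snap(cam,name,crop=None,scale=1):
    info=vision.camera_info(cam); im=vision.grab_frame(cam)[:,:,::-1]
    np.savez('pics/'+name+'.npz',im=im,m=info['mtx'],r=info['rvec'],t=info['tvec'])
    save(name,name,crop,scale)
def save(src,name,crop=None,scale=1):
    im=np.load('pics/'+src+'.npz')['im']
    if crop: x0,y0,x1,y1=crop; im=im[y0:y1,x0:x1]
    if scale!=1: im=cv2.resize(im,None,fx=scale,fy=scale,interpolation=cv2.INTER_CUBIC)
    cv2.imwrite('pics/'+name+'.png',im)
def ray(src,u,v,z):
    d=np.load('pics/'+src+'.npz'); R,_=cv2.Rodrigues(d['r']); t=d['t'].reshape(3)
    c=-R.T@t; w=R.T@np.linalg.inv(d['m'])@np.array([u,v,1.]); s=(z-c[2])/w[2]
    return (c+s*w)[:2]
def proj(src,P):
    d=np.load('pics/'+src+'.npz'); return cv2.projectPoints(np.array(P,float).reshape(-1,3),d['r'],d['t'],d['m'],None)[0].reshape(-1,2)
E
python3 - <<'E'
from h import *
snap('top','top0',None,1.4); snap('scene','scene0',None,1.4)
s=telemetry.observe(); print(s)
for c in ('top','scene','wrist'):
    i=vision.camera_info(c); R=cv2.Rodrigues(np.array(i['rvec']))[0]; print(c,-R.T@np.array(i['tvec']).ravel(),R[2],i['mtx'][0][0])
E
```

```text
{'clock': 0.1, 'qpos': array([-1.33517562,  0.52193452, -0.03632796,  1.5999349 ,  0.02118687,
        1.02108535, -0.11279923]), 'qd': array([ 2.10795829e-03, -3.62225549e-03,  9.42460130e-04, -2.27489469e-05,
       -5.34335579e-04,  2.25505301e-03,  1.14339006e-03]), 'joint_efforts': array([ 3.38294005e-03, -9.28481698e+01,  1.98367484e+00, -3.70533872e+01,
        1.81346212e-02,  5.39166445e-03, -4.61479328e-05]), 'position': array([0.18811272, 0.59571545, 0.23080143]), 'tool_rot': array([-1.51352235,  1.5698186 , -1.81935996]), 'force': array([ 0.61530523, -0.27182464, -0.45593951]), 'moment': array([-0.08056195,  0.02877488,  0.05112568]), 'grip_width': 0.0857423151496009}
top [ 0.43473357 -0.00244538  1.1106139 ] [ 0.10964772  0.00196958 -0.99396856] 462.86200606055723
scene [1.12834227 0.40118833 0.62167677] [-0.67085421 -0.42893416 -0.60495464] 421.5144423440772
wrist [0.10857211 0.62044237 0.37380876] [ 0.30835169 -0.10004992 -0.94599643] 310.67368733776465
```

View pics/top0.png

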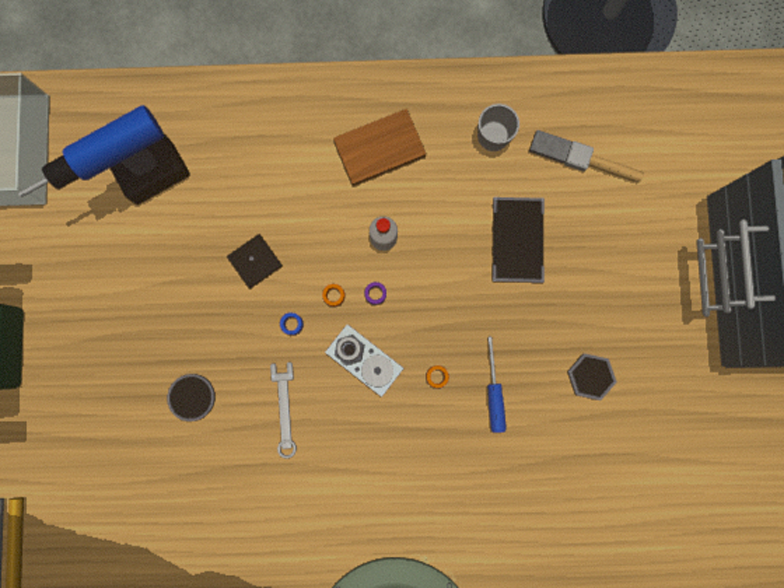

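View pics/scene0.png

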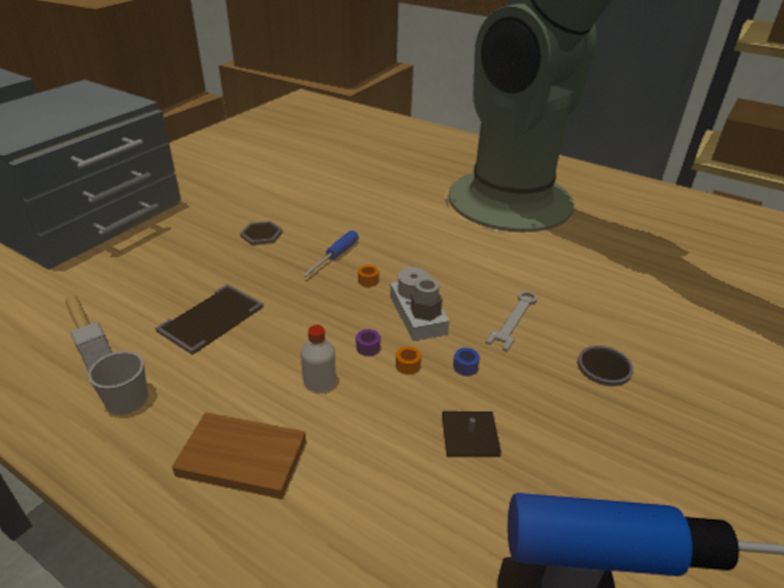

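Top view (1.4x pixels): the stack is at (364,360), with the steel collar on the hexagonal block at (349,348) and the disc at (377,371). Ring candidates are blue (291,324), orange (333,295), orange (437,377), purple (375,293), and plain grey steel on the stack (349,348). Only the grey one fits. The stand is at (254,261), the dish at (191,397), the nest at (592,377) and the tray at (518,240). I'll confirm with an enlarged crop.

```bash
python3 - <<'E'
from h import *
im=np.load('pics/top0.npz')['im']
def c(x,y,w,h,s): return cv2.resize(im[y:y+h,x:x+w],None,fx=s,fy=s,interpolation=cv2.INTER_CUBIC)
a=c(225,225,70,65,6)                         # 420x390
b=c(160,165,44,44,4); d=c(115,262,44,44,4); e=c(400,248,46,44,4); f=c(345,135,50,72,4)
M=np.zeros((580,800,3),np.uint8)
M[:390,:420]=a; M[400:576,0:176]=b; M[400:576,180:356]=d; M[400:576,360:544]=e; M[0:288,430:630]=f
cv2.imwrite('pics/mos.png',M)
E
```

```text
(no output)
```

View pics/mos.png

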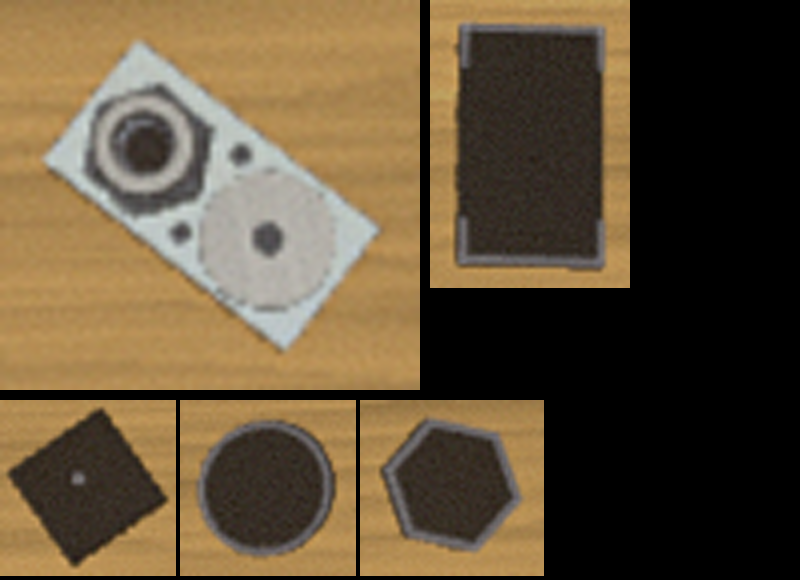

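```bash
python3 - <<'E'
from h import *
def P(pts,ox,oy,s,mx,my,z): return np.array([ray('top0',ox+(u-mx+.5)/s-.5,oy+(v-my+.5)/s-.5,z) for u,v in pts])*1000
np.set_printoptions(precision=1,suppress=True)
def rect(n,c):
    print(n,c.mean(0),[ (np.linalg.norm(c[(i+1)%4]-c[i]).round(1),np.degrees(np.arctan2(*(c[(i+1)%4]-c[i])[::-1])).round(1)) for i in range(4)])
rect('block',P([(139,42),(380,230),(285,350),(44,158)],225,225,6,0,0,.03))
print('disc',P([(268,239)],225,225,6,0,0,.06)); print('collar',P([(143,143)],225,225,6,0,0,.084))
rect('stand',P([(102,408),(167,498),(74,566),(8,474)],160,165,4,0,400,.01)); print('post',P([(78,478)],160,165,4,0,400,.032))
print('dish',P([(267,488)],115,262,4,180,400,.009))
h=P([(426,420),(500,434),(520,496),(475,550),(407,537),(383,469)],400,248,4,360,400,.009);print('nest',h.mean(0))
rect('tray',P([(460,25),(605,27),(604,267),(458,264)],345,135,4,430,0,.009))
print('bottle',P([(383/1.4,227/1.4)],0,0,1,0,0,.1))
E
```

```text
block [459.9  39.1] [(np.float64(118.9), np.float64(-129.5)), (np.float64(58.9), np.float64(139.8)), (np.float64(119.3), np.float64(50.1)), (np.float64(58.1), np.float64(-40.7))]
disc [[441.9  17.1]]
collar [[478.3  61.9]]
stand [635.9 224.4] [(np.float64(68.4), np.float64(-145.5)), (np.float64(68.9), np.float64(125.2)), (np.float64(69.5), np.float64(34.7)), (np.float64(69.1), np.float64(-55.7))]
post [[637.  225.6]]
dish [[406.1 332.8]]
nest [ 421.8 -343.6]
tray [ 660.2 -231.7] [(np.float64(88.2), np.float64(-92.5)), (np.float64(147.6), np.float64(176.6)), (np.float64(87.5), np.float64(87.1)), (np.float64(147.0), np.float64(-3.1))]
bottle [[667.6   0.6]]
```

```bash
cat >> h.py <<'E'
from scipy.spatial.transform import Rotation as Ro
def st():
    s=telemetry.observe(); R=Ro.from_euler('xyz',s['tool_rot']).as_matrix()
    print('t',round(s['clock'],2),'p',(s['position']*1000).round(1),'xax',R[:,0].round(3),'yang',np.degrees(np.arctan2(R[1,1],R[0,1])).round(1),'q',s['qpos'].round(2),'F',s['force'].round(1),'w',round(s['grip_width']*1000,1))
E
python3 -c "
from h import *
st()"
```

```text
t 0.1 p [188.1 595.7 230.8] xax [-0.    -0.001 -1.   ] yang 72.5 q [-1.34  0.52 -0.04  1.6   0.02  1.02 -0.11] F [ 0.6 -0.3 -0.5] w 85.7
```

Call:
play_rows --pt "24 -44 0 0 0 -9.3 85" --pt "24 -44 0 0 0 -9.3 85" --pt "24 -44 0 0 0 -9.3 85" --pt "24 -44 0 0 0 -9.3 85" --pt "24 -44 0 0 0 -9.3 85" --pt "24 -44 0 0 0 -9.3 85" --grip_force 50

```text
clock: 0.85
position: [0.3327, 0.3305, 0.2313]
tool_rot: [-2.561, 1.571, 2.437]
force: [1.2, 0.5, -0.1]
grip_width: 0.085
```

Call:
play_rows --pt "24 -44 0 0 0 -9.3 85" --pt "24 -44 0 0 0 -9.3 85" --pt "24 -44 0 0 0 -9.3 85" --pt "24 -44 0 0 0 -9.3 85" --pt "24 -44 0 0 0 -9.3 85" --pt "24 -44 0 0 0 -9.3 85" --pt "0 0 0 0 0 0 85" --pt "0 0 0 0 0 0 85"

```text
clock: 1.85
position: [0.4758, 0.0684, 0.231]
tool_rot: [-0.897, 1.57, 3.133]
force: [-0.7, 1.1, -0.1]
grip_width: 0.085
```

```bash
python3 -c "
from h import *
st()
snap('wrist','w1',None,1.4)"
```

```text
t 1.85 p [475.8  68.4 231. ] xax [-0.001  0.    -1.   ] yang -39.1 q [-0.72  0.34  0.57  1.99 -0.23  0.88 -0.7 ] F [-0.7  1.1 -0.1] w 85.0
```

View pics/w1.png

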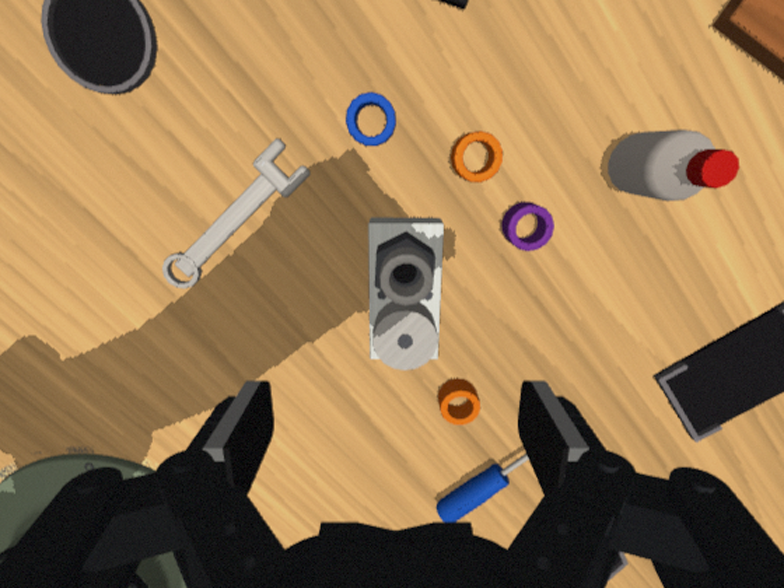

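The wrist view shows the grey collar at (406,273) on the hexagonal block and the disc at (404,340). The jaws are square to the block.

```bash
python3 -c "
from h import *
r=lambda u,v,z:(ray('w1',u/1.4,v/1.4,z)*1000).round(1)
print('collar',r(406,273,.084),'disc',r(404.5,340,.06),'blk',r(370,219,.03),r(442,219,.03),r(438,360,.03),r(370,359,.03))"
```

```text
collar [481.9  63.1] disc [442.7  15. ] blk [478.8 102.6] [522.9  66.8] [445.4 -29.9] [399.5   8.7]
```

Call:
play_rows --pt "4 -6 -30 0 0 -0.5 85" --pt "0 0 -40 0 0 0 70" --pt "0 0 -40 0 0 0 60" --pt "0 0 -25 0 0 0 60" --pt "0 0 -20 0 0 0 60" --pt "0 0 -12 0 0 0 60" --pt "0 0 0 0 0 0 60"

```text
clock: 2.78
position: [0.4798, 0.0625, 0.064]
tool_rot: [-0.942, 1.57, 3.08]
force: [0.5, -0.4, 0.2]
grip_width: 0.06
```

Call:
play_rows --pt "0 0 0 0 0 0 30" --pt "0 0 0 0 0 0 30" --pt "0 0 0 0 0 0 30" --pt "0 0 0 0 0 0 30"

```text
clock: 3.28
position: [0.4806, 0.0623, 0.0653]
tool_rot: [2.851, 1.569, 0.589]
force: [-2.7, -0.7, 10.6]
grip_width: 0.036
```

Call:
play_rows --pt "0 0 1.5 0 0 0 30" --pt "0 0 1.5 0 0 0 30"

```text
clock: 3.52
position: [0.4803, 0.0621, 0.0677]
tool_rot: [2.682, 1.57, 0.42]
force: [0.6, 0.7, -0.6]
grip_width: 0.0362
```

```bash
python3 -c "
from h import *
st()
snap('wrist','w2',None,1.4)"
```

```text
t 3.52 p [480.3  62.1  67.7] xax [ 0.001  0.    -1.   ] yang -39.6 q [-0.54  0.61  0.38  2.1  -0.46  0.51 -0.5 ] F [ 0.6  0.7 -0.6] w 36.2
```

View pics/w2.png

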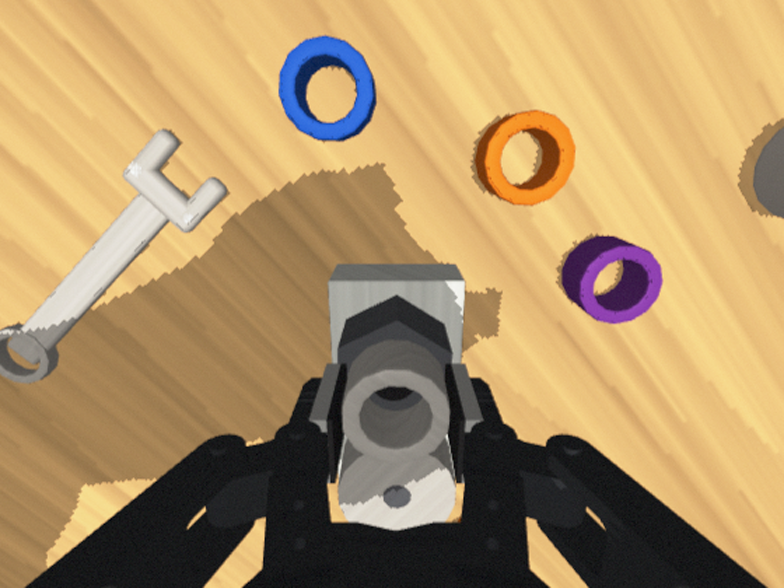

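Call:
play_rows --pt "0 0 10 0 0 0 30" --pt "0 0 25 0 0 0 30" --pt "0 0 30 0 0 0 30" --pt "0 0 25 0 0 0 30" --pt "0 0 0 0 0 0 30"

```text
clock: 4.2
position: [0.4809, 0.0622, 0.159]
tool_rot: [2.667, 1.568, 0.405]
force: [0.9, -0.0, -1.4]
grip_width: 0.0359
```

Call:
play_rows --pt "26 27 0 0 0 0 30" --pt "26 27 0 0 0 0 30" --pt "26 27 0 0 0 0 30" --pt "26 27 0 0 0 0 30" --pt "26 27 0 0 0 0 30" --pt "26 28 0 0 0 0 30" --pt "0 0 0 0 0 0 30" --pt "0 0 0 0 0 0 30"

```text
clock: 5.2
position: [0.6356, 0.2243, 0.1564]
tool_rot: [-0.306, 1.569, -2.569]
force: [0.3, 0.3, -0.8]
grip_width: 0.0358
```

```bash
python3 -c "
from h import *
st()
snap('wrist','w3',None,1.4)"
```

```text
t 5.2 p [635.6 224.3 156.4] xax [-0.001 -0.001 -1.   ] yang -39.6 q [-0.72  0.74  0.49  1.54 -0.39  0.96 -0.81] F [ 0.3  0.3 -0.8] w 35.8
```

View pics/w3.png

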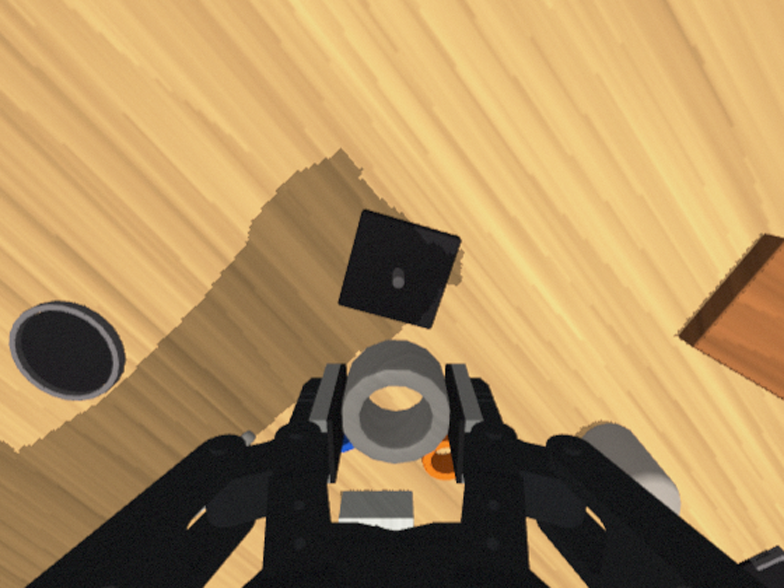

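```bash
python3 -c "
from h import *
r=lambda u,v,z:(ray('w3',u/1.4,v/1.4,z)*1000).round(1)
print('collar',r(396,410,.175),r(396,410,.179),'post',r(398,271,.032), 'dish',r(67,350,.009))
print(r(343,410,.175),r(450,410,.175))"
```

```text
collar [636.1 223.8] [637.8 225.9] post [642.1 228.5] dish [411.8 332.6]
[622.6 235.1] [649.9 212.4]
```

Call:
play_rows --pt "3.5 3 -30 0 0 0 30" --pt "0 0 -40 0 0 0 30" --pt "0 0 -25 0 0 0 30" --pt "0 0 -15 0 0 0 30" --pt "0 0 -12 0 0 0 30" --pt "0 0 -10 0 0 0 30" --pt "0 0 0 0 0 0 30"

```text
clock: 6.12
position: [0.6395, 0.228, 0.025]
tool_rot: [-0.601, 1.57, -2.864]
force: [-0.7, 0.0, -0.4]
grip_width: 0.0357
```

Call:
play_rows --pt "0 0 -3 0 0 0 30" --pt "0 0 -2 0 0 0 30" --pt "0 0 0 0 0 0 30"

```text
clock: 6.5
position: [0.6397, 0.2281, 0.0204]
tool_rot: [-2.656, 1.571, 1.365]
force: [-0.7, -0.2, -1.3]
grip_width: 0.0357
```

Call:
play_rows --pt "0 0 -2 0 0 0 30" --pt "0 0 -1 0 0 0 30" --pt "0 0 0 0 0 0 30"

```text
clock: 6.88
position: [0.6397, 0.228, 0.0172]
tool_rot: [-0.718, 1.571, -2.981]
force: [-0.4, -0.3, -1.1]
grip_width: 0.0359
```

Call:
play_rows --pt "0 0 -1.5 0 0 0 30" --pt "0 0 0 0 0 0 30"

```text
clock: 7.12
position: [0.6396, 0.228, 0.0157]
tool_rot: [-0.601, 1.571, -2.863]
force: [0.2, 0.2, -1.5]
grip_width: 0.0356
```

Call:
play_rows --pt "0 0 -1.5 0 0 0 30" --pt "0 0 0 0 0 0 30"

```text
clock: 7.38
position: [0.6397, 0.228, 0.0153]
tool_rot: [-2.431, 1.57, 1.59]
force: [-6.3, -1.5, 17.6]
grip_width: 0.0355
```

Call:
play_rows --pt "0 0 -1.0 0 0 0 30" --pt "0 0 0 0 0 0 30"

```text
clock: 7.62
position: [0.6398, 0.228, 0.0153]
tool_rot: [-2.589, 1.57, 1.432]
force: [-11.5, -2.4, 31.2]
grip_width: 0.0361
```

Call:
play_rows --pt "0 0 2 0 0 0 34" --pt "0 0 0 0 0 0 45" --pt "0 0 0 0 0 0 60" --pt "0 0 0 0 0 0 60" --pt "0 0 15 0 0 0 60" --pt "0 0 30 0 0 0 85" --pt "0 0 40 0 0 0 85" --pt "0 0 30 0 0 0 85"

```text
clock: 8.62
position: [0.6401, 0.228, 0.133]
tool_rot: [2.648, 1.569, 0.386]
force: [-0.8, 1.0, 0.4]
grip_width: 0.085
```

```bash
python3 -c "
from h import *
st()
snap('wrist','w4',None,1.4)"
```

```text
t 8.62 p [640.1 228.  133. ] xax [ 0.002  0.001 -1.   ] yang -39.6 q [-0.72  0.77  0.48  1.54 -0.41  0.93 -0.8 ] F [-0.8  1.   0.4] w 85.0
```

View pics/w4.png

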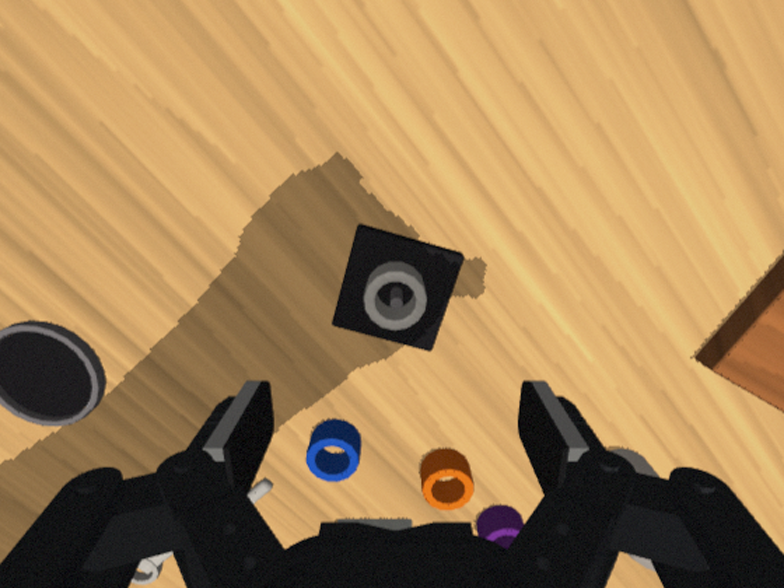

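The collar lies flat on the stand at (395,297) with the post inside its bore. The disc is next.

Call:
play_rows --pt "-28 -30 10 0 0 0 85" --pt "-28 -30 10 0 0 0 85" --pt "-28 -30 0 0 0 0 85" --pt "-28 -30 0 0 0 0 85" --pt "-28 -30 0 0 0 0 85" --pt "-28 -30 0 0 0 0 85" --pt "-30 -32 0 0 0 0 85" --pt "0 0 0 0 0 0 85"

```text
clock: 9.68
position: [0.4401, 0.0141, 0.1511]
tool_rot: [-2.606, 1.57, 1.412]
force: [-0.1, 0.1, 0.2]
grip_width: 0.0851
```

```bash
python3 -c "
from h import *
st()
snap('wrist','w5',None,1.4)"
```

```text
t 9.68 p [440.1  14.1 151.1] xax [ 0.     0.001 -1.   ] yang -39.8 q [-0.58  0.41  0.52  2.16 -0.33  0.65 -0.51] F [-0.1  0.1  0.2] w 85.1
```

View pics/w5.png

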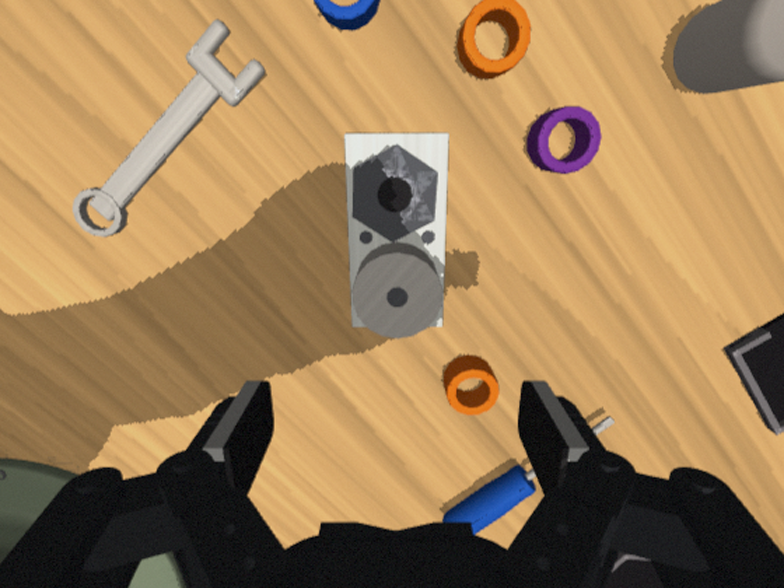

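The disc's top centre is at (397,296) and the hexagonal block's at (395,193). Its flats are in line with the jaws.

```bash
python3 -c "
from h import *
r=lambda u,v,z:(ray('w5',u/1.4,v/1.4,z)*1000).round(1)
print('disc',r(397,295,.06),'hex',r(395,193,.06),'blk',[r(*p,.03) for p in [(345,133),(449,133),(442,327),(352,327)]])"
```

```text
disc [443.1  15.3] hex [478.6  59.6] blk [array([476.2, 101.2]), array([521.7,  63.3]), array([445.2, -28.8]), array([399.7,   9.2])]
```

Call:
play_rows --pt "3 2 -30 0 0 0 85" --pt "0 0 -35 0 0 0 85" --pt "0 0 -25 0 0 0 85" --pt "0 0 -15 0 0 0 75" --pt "0 0 -6 0 0 0 70" --pt "0 0 0 0 0 0 65" --pt "0 0 0 0 0 0 60" --grip_force 70

```text
clock: 10.6
position: [0.4451, 0.0181, 0.0399]
tool_rot: [2.472, 1.57, 0.21]
force: [0.5, 0.6, 0.1]
grip_width: 0.0599
```

Call:
play_rows --pt "0 0 0 0 0 0 45" --pt "0 0 0 0 0 0 45" --pt "0 0 0 0 0 0 45" --pt "0 0 0 0 0 0 45"

```text
clock: 11.1
position: [0.4451, 0.0182, 0.0403]
tool_rot: [2.798, 1.569, 0.536]
force: [-3.9, 2.6, 20.5]
grip_width: 0.0499
```

Call:
play_rows --pt "0 0 5 0 0 0 45" --pt "0 0 15 0 0 0 45" --pt "0 0 25 0 0 0 45" --pt "0 0 25 0 0 0 45" --pt "0 0 10 0 0 0 45" --pt "0 0 0 0 0 0 45"

```text
clock: 11.85
position: [0.4449, 0.0183, 0.1198]
tool_rot: [2.693, 1.57, 0.431]
force: [-0.3, -1.2, -4.7]
grip_width: 0.0493
```

Call:
play_rows --pt "-4 25 0 0 0 0 45" --pt "-4 45 0 0 0 0 45" --pt "-5 45 0 0 0 0 45" --pt "-5 45 0 0 0 0 45" --pt "-5 45 0 0 0 0 45" --pt "-5 45 0 0 0 0 45" --pt "-4 40 0 0 0 0 45" --pt "-4 25 0 0 0 0 45"

```text
clock: 12.85
position: [0.4078, 0.3347, 0.1181]
tool_rot: [-0.191, 1.569, -2.451]
force: [0.2, -1.6, -4.1]
grip_width: 0.0497
```

Call:
play_rows --pt "0 0 0 0 0 0 45" --pt "0 0 0 0 0 0 45"

```text
clock: 13.1
position: [0.4086, 0.332, 0.1186]
tool_rot: [0.15, 1.569, -2.113]
force: [0.8, -0.6, -4.7]
grip_width: 0.0496
```

```bash
python3 -c "
from h import *
st()
snap('wrist','w6',None,1.4)"
```

```text
t 13.1 p [408.6 332.  118.6] xax [-0.001 -0.001 -1.   ] yang -39.7 q [-1.16  0.59  0.51  1.97 -0.44  0.69 -1.07] F [ 0.8 -0.6 -4.7] w 49.6
```

View pics/w6.png

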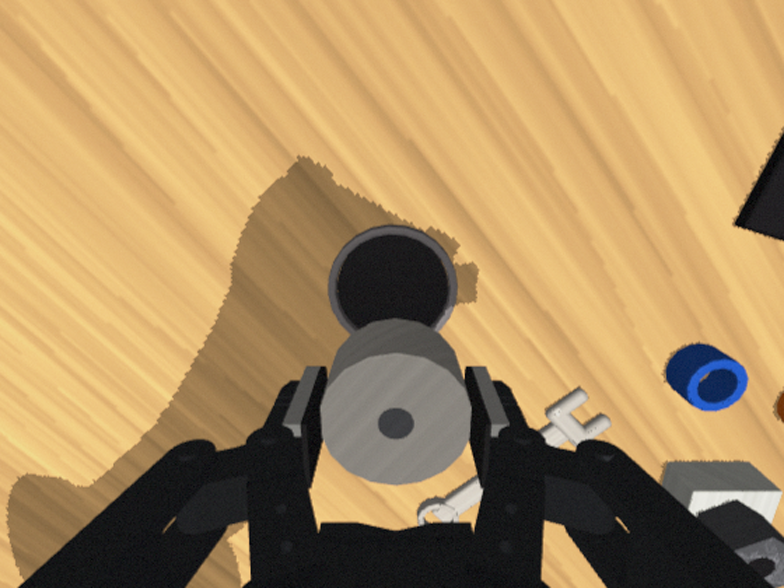

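```bash
python3 -c "
from h import *
from scipy.optimize import least_squares
a=np.linspace(0,2*np.pi,721)
def box(c,rad,z):
    p=proj('w6',np.c_[c[0]+rad*np.cos(a),c[1]+rad*np.sin(a),0*a+z])*1.4
    return np.array([p[:,0].min(),p[:,0].max(),p[:,1].min(),p[:,1].max()])
s=least_squares(lambda c:(box(c,.04,.009)-[329,457,226,0])[:3],[.409,.333]);print('dish',s.x,s.fun)
s=least_squares(lambda c:(box(c[:2],.026,c[2])-[321,471,354,484]),[.409,.333,.14]);print('disc',s.x,s.fun)"
```

```text
dish [0.40713258 0.33148248] [-1.43031984  1.43186539  0.13411914]
disc [0.40446774 0.32602869 0.13406994] [-0.56211297  0.56250265  0.62508667 -0.69998481]
```

Call:
play_rows --pt "1 3 -25 0 0 0 45" --pt "0 0 -30 0 0 0 45" --pt "0 0 -20 0 0 0 45" --pt "0 0 -12 0 0 0 45" --pt "0 0 -8 0 0 0 45" --pt "0 0 -4 0 0 0 45" --pt "0 0 0 0 0 0 45"

```text
clock: 14.02
position: [0.4098, 0.336, 0.0205]
tool_rot: [3.128, 1.571, 0.865]
force: [-0.6, -0.3, -3.5]
grip_width: 0.0498
```

Call:
play_rows --pt "0 0 -2 0 0 0 45" --pt "0 0 -1 0 0 0 45" --pt "0 0 0 0 0 0 45"

```text
clock: 14.4
position: [0.4097, 0.336, 0.0174]
tool_rot: [-3.094, 1.571, 0.927]
force: [-0.1, 0.2, -4.0]
grip_width: 0.0496
```

Call:
play_rows --pt "0 0 -1.5 0 0 0 45" --pt "0 0 0 0 0 0 45"

```text
clock: 14.65
position: [0.4096, 0.336, 0.0157]
tool_rot: [-0.3, 1.571, -2.562]
force: [0.6, 0.2, -3.5]
grip_width: 0.0498
```

Call:
play_rows --pt "0 0 -1.2 0 0 0 45" --pt "0 0 0 0 0 0 45"

```text
clock: 14.9
position: [0.4097, 0.336, 0.0146]
tool_rot: [-1.024, 1.571, 2.997]
force: [0.3, -0.1, -4.3]
grip_width: 0.0497
```

Call:
play_rows --pt "0 0 -1 0 0 0 45" --pt "0 0 0 0 0 0 45"

```text
clock: 15.15
position: [0.4097, 0.336, 0.0144]
tool_rot: [-2.231, 1.57, 1.79]
force: [-6.1, -2.3, 19.8]
grip_width: 0.0495
```

Call:
play_rows --pt "0 0 1 0 0 0 50" --pt "0 0 0 0 0 0 58" --pt "0 0 0 0 0 0 66" --pt "0 0 0 0 0 0 70" --pt "0 0 15 0 0 0 75" --pt "0 0 30 0 0 0 85" --pt "0 0 40 0 0 0 85" --pt "0 0 40 0 0 0 85"

```text
clock: 16.15
position: [0.4096, 0.3358, 0.1417]
tool_rot: [-2.968, 1.571, 1.053]
force: [0.7, 0.8, -0.2]
grip_width: 0.0853
```

```bash
python3 -c "
from h import *
st()
snap('wrist','w7',(100,100,460,370),1.6)"
```

```text
t 16.15 p [409.6 335.8 141.7] xax [ 0.  0. -1.] yang -39.6 q [-1.19  0.56  0.54  1.95 -0.42  0.74 -1.09] F [ 0.7  0.8 -0.2] w 85.3
```

View pics/w7.png

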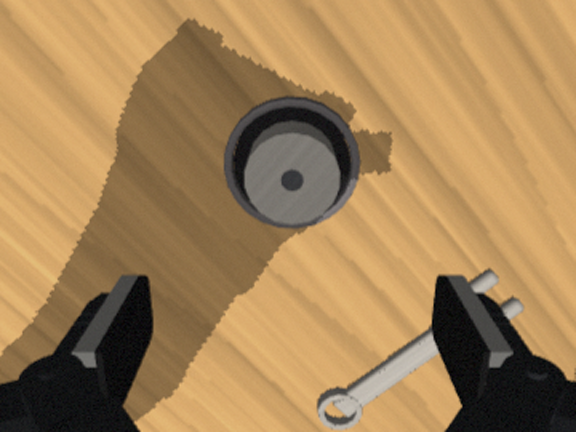

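The disc lies flat in the dish at (291,180). The hexagonal block is next.

Call:
play_rows --pt "9 -30 5 0 0 0 85" --pt "9 -40 0 0 0 0 85" --pt "9 -40 0 0 0 0 85" --pt "9 -40 0 0 0 0 85" --pt "9 -40 0 0 0 0 85" --pt "9 -40 0 0 0 0 85" --pt "9 -30 0 0 0 0 85" --pt "7.5 -15 0 0 0 0 85"

```text
clock: 17.2
position: [0.4805, 0.0592, 0.1456]
tool_rot: [2.627, 1.57, 0.362]
force: [-0.4, 0.3, 0.6]
grip_width: 0.0851
```

Call:
play_rows --pt "0 0 -30 0 0 0 85" --pt "0 0 -30 0 0 0 85" --pt "0 0 -25 0 0 0 80" --pt "0 0 -15 0 0 0 70" --pt "0 0 -5 0 0 0 60" --pt "0 0 0 0 0 0 55" --pt "0 0 0 0 0 0 55"

```text
clock: 18.08
position: [0.4805, 0.0611, 0.0403]
tool_rot: [2.587, 1.57, 0.325]
force: [0.3, -0.2, 0.3]
grip_width: 0.0551
```

Call:
play_rows --pt "0 0 0 0 0 0 37" --pt "0 0 0 0 0 0 37" --pt "0 0 0 0 0 0 37" --pt "0 0 0 0 0 0 37"

```text
clock: 18.58
position: [0.4805, 0.0611, 0.0405]
tool_rot: [3.013, 1.57, 0.75]
force: [-3.5, 0.0, 18.0]
grip_width: 0.0428
```

Call:
play_rows --pt "0 0 5 0 0 0 37" --pt "0 0 15 0 0 0 37" --pt "0 0 25 0 0 0 37" --pt "0 0 25 0 0 0 37" --pt "0 0 10 0 0 0 37" --pt "0 0 0 0 0 0 37"

```text
clock: 19.32
position: [0.4804, 0.0613, 0.1201]
tool_rot: [2.739, 1.57, 0.478]
force: [0.5, -0.1, -3.2]
grip_width: 0.0424
```

Call:
play_rows --pt "-5 -25 0 0 0 0 37" --pt "-6 -45 0 0 0 0 37" --pt "-6 -45 0 0 0 0 37" --pt "-6 -45 0 0 0 0 37" --pt "-6 -45 0 0 0 0 37" --pt "-6 -45 0 0 0 0 37" --pt "-6 -45 0 0 0 0 37" --pt "-6 -45 0 0 0 0 37"

```text
clock: 20.32
position: [0.4324, -0.2802, 0.1187]
tool_rot: [-1.413, 1.569, 2.608]
force: [0.5, -0.2, -3.4]
grip_width: 0.0425
```

Call:
play_rows --pt "-5 -40 0 0 0 0 37" --pt "-3 -24 0 0 0 0 37" --pt "0 0 0 0 0 0 37" --pt "0 0 0 0 0 0 37"

```text
clock: 20.82
position: [0.4249, -0.3422, 0.1188]
tool_rot: [-1.678, 1.569, 2.343]
force: [0.3, -0.6, -2.6]
grip_width: 0.0427
```

```bash
python3 -c "
from h import *
st()
snap('wrist','w8',None,1.4)"
```

```text
t 20.82 p [ 424.9 -342.2  118.8] xax [-0.001  0.001 -1.   ] yang -39.6 q [ 0.24  0.6   0.46  1.92 -0.39  0.71  0.25] F [ 0.3 -0.6 -2.6] w 42.7
```

View pics/w8.png

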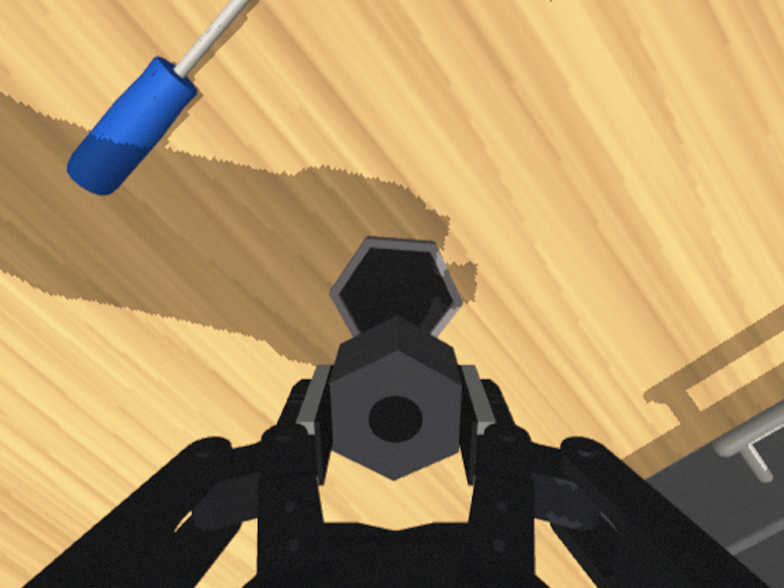

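```bash
python3 -c "
from h import *
r=lambda u,v,z:(ray('w8',u/1.4,v/1.4,z)*1000).round(1)
print('hex',r(396,415,.1385),'nest',r(396.5,296.5,.009),r(331,293,.009),r(462,300,.009))"
```

```text
hex [ 424.7 -343.7] nest [ 423.  -346.5] [ 393.5 -319.1] [ 452.6 -374. ]
```

Call:
play_rows --pt "-2 -2 -25 0 0 0 37" --pt "0 0 -30 0 0 0 37" --pt "0 0 -20 0 0 0 37" --pt "0 0 -12 0 0 0 37" --pt "0 0 -8 0 0 0 37" --pt "0 0 -5 0 0 0 37" --pt "0 0 -2 0 0 0 37" --pt "0 0 0 0 0 0 37"

```text
clock: 21.88
position: [0.4233, -0.3451, 0.0178]
tool_rot: [1.656, 1.57, -0.606]
force: [-0.2, 0.8, -2.0]
grip_width: 0.0422
```

Call:
play_rows --pt "0 0 -1 0 0 0 37" --pt "0 0 -0.5 0 0 0 37" --pt "0 0 0 0 0 0 37"

```text
clock: 22.25
position: [0.4232, -0.345, 0.0161]
tool_rot: [0.933, 1.571, -1.329]
force: [0.0, -0.5, -2.9]
grip_width: 0.0426
```

Call:
play_rows --pt "0 0 -1.5 0 0 0 37" --pt "0 0 0 0 0 0 37"

```text
clock: 22.5
position: [0.4232, -0.3451, 0.0147]
tool_rot: [2.174, 1.571, -0.089]
force: [0.8, 0.3, 1.1]
grip_width: 0.0425
```

Call:
play_rows --pt "0 0 -0.8 0 0 0 37" --pt "0 0 0 0 0 0 37"

```text
clock: 22.75
position: [0.4233, -0.3451, 0.0146]
tool_rot: [2.617, 1.57, 0.354]
force: [-4.1, 3.9, 19.3]
grip_width: 0.0429
```

Call:
play_rows --pt "0 0 1 0 0 0 43" --pt "0 0 0 0 0 0 50" --pt "0 0 0 0 0 0 58" --pt "0 0 0 0 0 0 64" --pt "0 0 15 0 0 0 70" --pt "0 0 30 0 0 0 85" --pt "0 0 40 0 0 0 85" --pt "0 0 40 0 0 0 85"

```text
clock: 23.75
position: [0.423, -0.345, 0.1419]
tool_rot: [1.733, 1.57, -0.529]
force: [0.4, -0.2, 0.5]
grip_width: 0.085
```

```bash
python3 -c "
from h import *
st()
snap('wrist','w9',(100,100,460,370),1.6)"
```

```text
t 23.75 p [ 423.  -345.   141.9] xax [ 0. -0. -1.] yang -39.6 q [ 0.23  0.57  0.49  1.91 -0.38  0.75  0.24] F [ 0.4 -0.2  0.5] w 85.0
```

View pics/w9.png

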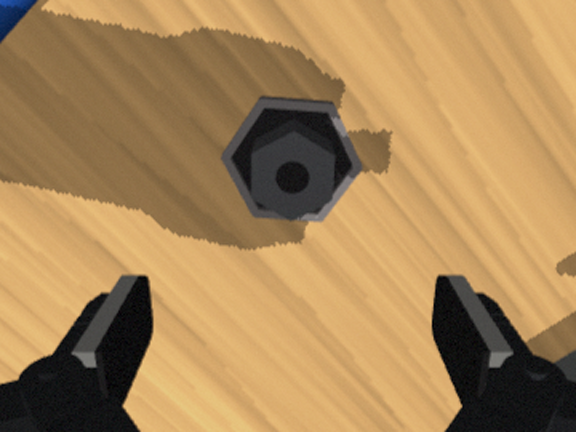

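Call:
play_rows --pt "3 20 0 0 0 0 85" --pt "4 45 0 0 0 0 85" --pt "4 45 0 0 0 0 85" --pt "4 45 0 0 0 0 85" --pt "4 45 0 0 0 0 85" --pt "4 45 0 0 0 0 85" --pt "4 45 0 0 0 0 85" --pt "4 45 0 0 0 0 85"

```text
clock: 24.8
position: [0.4543, -0.0085, 0.1407]
tool_rot: [2.781, 1.57, 0.518]
force: [1.0, -0.3, 0.0]
grip_width: 0.0848
```

Call:
play_rows --pt "4 33 0 0 0 0 85" --pt "3 15 0 0 0 0 85" --pt "0 0 0 0 0 0 85" --pt "0 0 0 0 0 0 85"

```text
clock: 25.3
position: [0.4611, 0.0367, 0.14]
tool_rot: [1.179, 1.571, -1.085]
force: [0.0, -0.3, -0.9]
grip_width: 0.085
```

```bash
python3 -c "
from h import *
st()
snap('wrist','w10',None,1.4)"
```

```text
t 25.3 p [461.1  36.7 140. ] xax [ 0. -0. -1.] yang -39.7 q [-0.61  0.46  0.53  2.12 -0.38  0.65 -0.52] F [ 0.  -0.3 -0.9] w 85.0
```

View pics/w10.png

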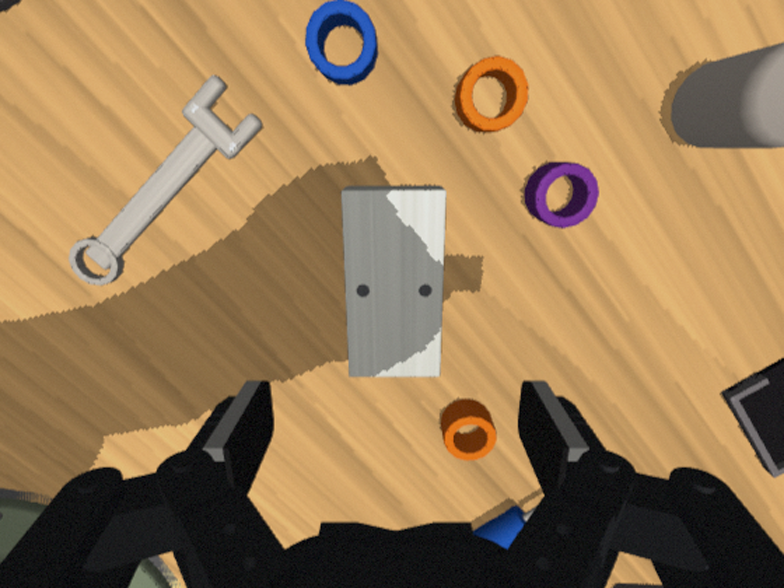

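The hexagonal block sits in the nest. The bare block (corners (342,188), (445,187), (440,376), (349,376)) is square to the jaws.

```bash
python3 -c "
from h import *
c=np.array([ray('w10',u/1.4,v/1.4,.03)*1000 for u,v in [(342,188),(445,187),(440,376),(349,376)]]);print(c.round(1),c.mean(0))"
```

```text
[[477.  102.1]
 [522.2  65.2]
 [445.9 -28.6]
 [399.9   9.6]] [461.23848928  37.05644501]
```

Call:
play_rows --pt "1 2 -35 0 0 0 85" --pt "0 0 -40 0 0 0 85" --pt "0 0 -30 0 0 0 85" --pt "0 0 -15 0 0 0 85" --pt "0 0 -6 0 0 0 80" --pt "0 0 -4 0 0 0 75" --pt "0 0 0 0 0 0 70" --pt "0 0 0 0 0 0 70" --grip_force 80

```text
clock: 26.35
position: [0.4625, 0.0401, 0.0103]
tool_rot: [2.515, 1.57, 0.253]
force: [0.4, -0.3, -0.2]
grip_width: 0.0698
```

Call:
play_rows --pt "0 0 0 0 0 0 53" --pt "0 0 0 0 0 0 53" --pt "0 0 0 0 0 0 53" --pt "0 0 0 0 0 0 53"

```text
clock: 26.85
position: [0.4625, 0.0401, 0.0106]
tool_rot: [2.76, 1.57, 0.498]
force: [-3.5, 0.2, 20.6]
grip_width: 0.0587
```

Call:
play_rows --pt "0 0 5 0 0 0 53" --pt "0 0 15 0 0 0 53" --pt "0 0 25 0 0 0 53" --pt "0 0 30 0 0 0 53" --pt "0 0 15 0 0 0 53" --pt "0 0 0 0 0 0 53"

```text
clock: 27.6
position: [0.4625, 0.0404, 0.1005]
tool_rot: [2.645, 1.569, 0.383]
force: [-0.2, -0.1, -7.3]
grip_width: 0.0576
```

Call:
play_rows --pt "15 -30 5 0 0 -5 53" --pt "20 -34 5 0 0 -6 53" --pt "22 -34 0 0 0 -6 53" --pt "24 -34 0 0 0 -6 53" --pt "25 -34 0 0 0 -6 53" --pt "25 -34 0 0 0 -6 53" --pt "25 -30 0 0 0 -6 53" --pt "24 -22 0 0 0 -6 53"

```text
clock: 28.6
position: [0.6421, -0.2134, 0.1079]
tool_rot: [-0.266, 1.569, 2.93]
force: [0.5, 0.2, -6.6]
grip_width: 0.058
```

Call:
play_rows --pt "20 -20 0 0 0 -6.5 53" --pt "0 0 0 0 0 0 53" --pt "0 0 0 0 0 0 53"

```text
clock: 28.98
position: [0.6613, -0.2316, 0.1081]
tool_rot: [-0.375, 1.568, 2.713]
force: [0.1, 0.8, -6.2]
grip_width: 0.0581
```

```bash
python3 -c "
from h import *
st()
snap('wrist','w11',None,1.4)"
```

```text
t 28.98 p [ 661.3 -231.6  108.1] xax [-0.002  0.001 -1.   ] yang -93.1 q [-0.14  0.9   0.7   1.5  -0.65  0.99 -0.88] F [ 0.1  0.8 -6.2] w 58.1
```

View pics/w11.png

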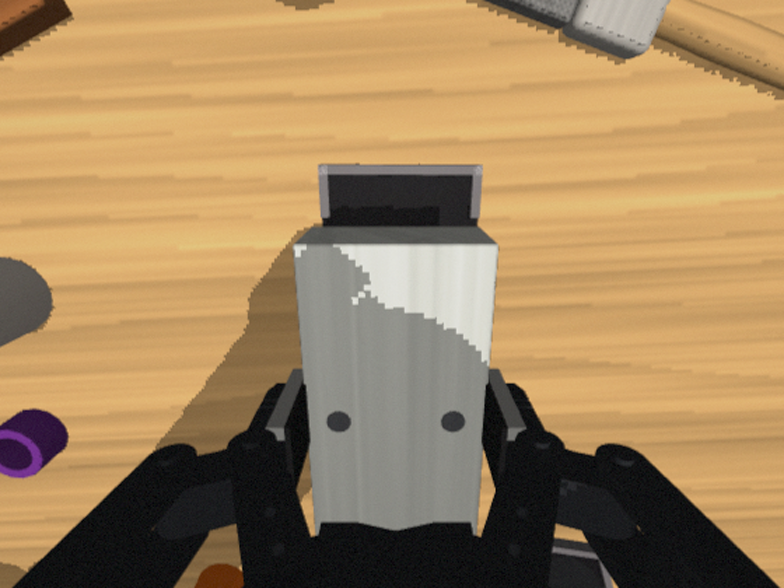

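```bash
python3 -c "
from h import *
r=lambda u,v,z:(ray('w11',u/1.4,v/1.4,z)*1000)
a,b=r(319,165,.009),r(482,165,.009); c,d=r(295,245,.1275),r(498,245,.1275)
ang=lambda p,q:np.degrees(np.arctan2(*(p-q)[::-1]))
ut=(lambda w:np.array([w[1],-w[0]]))((a-b)/np.linalg.norm(a-b)); ub=(lambda w:np.array([w[1],-w[0]]))((c-d)/np.linalg.norm(c-d))
print(a,b,c,d,ang(a,b),ang(c,d),'tray',(a+b)/2-74*ut,'block',(c+d)/2-60*ub,np.linalg.norm(a-b),np.linalg.norm(c-d))"
```

```text
[ 737.30520771 -195.83113607] [ 732.60705484 -282.65298769] [ 719.28372687 -206.48302209] [ 716.106112   -265.01999647] 86.9025994309181 86.89281165054331 tray [ 661.06423619 -235.24358209] block [ 657.78312677 -232.49926392] 86.94887324196611 58.623157587284524
```

Call:
play_rows --pt "2.5 -1.5 -25 0 0 0 53" --pt "0 0 -25 0 0 0 53" --pt "0 0 -18 0 0 0 53" --pt "0 0 -10 0 0 0 53" --pt "0 0 -7 0 0 0 53" --pt "0 0 -4 0 0 0 53" --pt "0 0 0 0 0 0 53"

```text
clock: 29.9
position: [0.6648, -0.2335, 0.021]
tool_rot: [3.019, 1.57, -0.177]
force: [0.7, 0.2, -6.9]
grip_width: 0.0584
```

Call:
play_rows --pt "0 0 -1.5 0 0 0 53" --pt "0 0 -1 0 0 0 53" --pt "0 0 0 0 0 0 53"

```text
clock: 30.28
position: [0.6647, -0.2335, 0.0183]
tool_rot: [-2.219, 1.571, 0.868]
force: [-0.0, -0.6, -6.4]
grip_width: 0.058
```

Call:
play_rows --pt "0 0 -1.5 0 0 0 53" --pt "0 0 -1 0 0 0 53" --pt "0 0 0 0 0 0 53"

```text
clock: 30.65
position: [0.6646, -0.2335, 0.0157]
tool_rot: [-0.411, 1.571, 2.676]
force: [-0.0, -0.6, -6.8]
grip_width: 0.0583
```

Call:
play_rows --pt "0 0 -1 0 0 0 53" --pt "0 0 0 0 0 0 53"

```text
clock: 30.9
position: [0.6648, -0.2336, 0.0149]
tool_rot: [3.025, 1.571, -0.172]
force: [-0.4, 0.5, -4.3]
grip_width: 0.0583
```

Call:
play_rows --pt "0 0 -0.8 0 0 0 53" --pt "0 0 0 0 0 0 53"

```text
clock: 31.15
position: [0.6648, -0.2336, 0.0149]
tool_rot: [-2.537, 1.57, 0.55]
force: [-5.1, 4.2, 8.1]
grip_width: 0.0578
```

Call:
play_rows --pt "0 0 0.7 0 0 0 58" --pt "0 0 0 0 0 0 66" --pt "0 0 0 0 0 0 74" --pt "0 0 0 0 0 0 80" --pt "0 0 15 0 0 0 85" --pt "0 0 30 0 0 0 85" --pt "0 0 40 0 0 0 85" --pt "0 0 50 0 0 0 85"

```text
clock: 32.15
position: [0.6643, -0.2335, 0.1515]
tool_rot: [0.032, 1.57, 3.119]
force: [0.1, 0.7, 0.6]
grip_width: 0.0852
```

Call:
play_rows --pt "-30 10 20 0 0 0 85" --pt "-45 10 20 0 0 0 85" --pt "-45 10 0 0 0 0 85" --pt "-45 0 0 0 0 0 85" --pt "-30 0 0 0 0 0 85" --pt "0 0 0 0 0 0 85"

```text
clock: 32.9
position: [0.4682, -0.2036, 0.1909]
tool_rot: [-2.292, 1.569, 0.793]
force: [0.4, -0.4, -0.2]
grip_width: 0.0851
```

```bash
python3 -c "
from h import *
st()
snap('top','top1'); snap('scene','scene1')
im=np.load('pics/top1.npz')['im']; sc=np.load('pics/scene1.npz')['im']
M=np.vstack([cv2.resize(im[100:330,100:460],None,fx=1.4,fy=1.4,interpolation=cv2.INTER_CUBIC),cv2.resize(sc[130:330,90:450],None,fx=1.4,fy=1.4,interpolation=cv2.INTER_CUBIC)])
cv2.imwrite('pics/fin.png',M);print(M.shape)"
```

```text
t 32.9 p [ 468.2 -203.6  190.9] xax [ 0.001  0.001 -1.   ] yang -93.2 q [-0.3   0.53  0.84  1.97 -0.52  0.87 -0.81] F [ 0.4 -0.4 -0.2] w 85.1
(602, 504, 3)
```

View pics/fin.png

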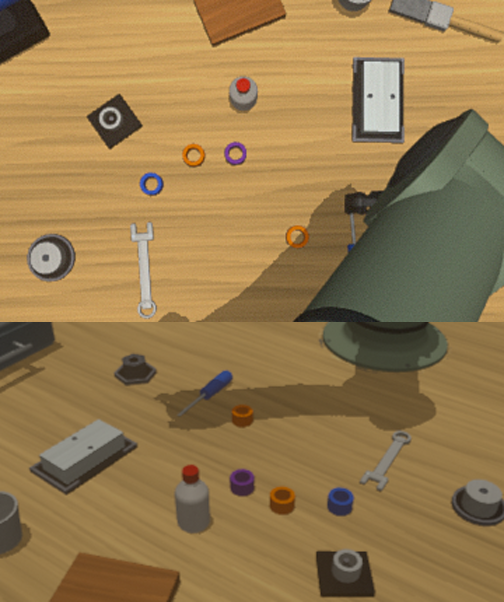

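All four pieces are in place: collar at (109,118), disc at (46,257), block in the tray at (379,97), and hexagonal block in its nest at (135,365) in the lower view. The bottle and screwdriver look unmoved.

```bash
python3 -c "
from h import *
print(workorder.job_done()); st()"
```

```text
the job is handed in; nothing more can be done
None
the job is handed in; nothing more can be done
```

I took the stack apart in the order asked and handed the job in at about 33 s on the robot's clock. The collar went over its post, then the disc into the dish, the hexagonal block into the nest, and the flat block lengthwise into the tray. Each piece was lowered until the force reading showed contact before I let go.

- **Final check:** The last top and scene pictures show all four pieces flat in their places. The bottle, screwdriver and coloured rings look unmoved, judged by eye. The gripper was clear of everything, and the tool force read near zero.
- **Forces:** The highest force I read was about 33 N, while setting the collar down. Closing on each piece gave a 10–20 N upward reaction.
- **Disagreements:** The opening read 1–2 mm less than each piece's true width. The top and wrist cameras differed by up to about 6 mm on positions, so I used values between the two, within the 8–9 mm clearances.

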